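# Make up the gate-hinge kit tray

## Robot

A 6-joint arm with a two-finger parallel gripper is mounted at the origin on the work surface. World frame = base frame: x ahead of the robot, y to its left, z up, the work surface at z = 0. Lengths are in m, angles in rad, forces in N, time in s.
With the tool pointing down it reaches from about 0.375 to 0.9 m from the base axis. Payload 3.1 kg.
Tool frame: the origin (TCP) lies at the very end of the fingers, on their centre line; the grasp point (between the pads) lies 19 mm behind it (manip.hold_point_z is the distance from the TCP to the grasp point, in m); y points along the fingers, z is the direction in which the jaws open and shut, and the axes are right-handed (so a half turn about y gives the same grasp; the last joint's range is limited). The gripper opens to 85 mm and grips with 20 to 120 N. Pads are 22 mm wide; open, the fingers measure 114 mm over their backs; the gripper's body (76 mm by 85 mm) begins 54 mm behind the grasp point. The pads swing forward as they close: fully open they stand 13 mm farther back than shut.
Start: joints at [-1.438, 0.527, 1.433, -0, 1.181, -0.178], TCP at [0.192, -0.595, 0.231] pointing down, gripper open.
Joint ranges: [-3.08, 3.08], [-0.75, 2.2], [0.22, 2.44], [-1.43, 4.57], [0, 2.65], [-2.85, 2.85]. Speed limits (rad/s): [2.79, 2.79, 3.14, 3.14, 3.14, 3.14].

## Interface

Orientations are given as a unit quaternion [x, y, z, w].
In Python, from station import manip, eyes, workorder gives the robot as it stands. The module is installed in compiled form; this text tells all that it offers.
- The arm moves only by the shell command python3 -m jog 'ROWS' [OPENING] [FORCE]. ROWS is JSON, a list of rows, each a list of 2 entries, a list of its own where there are three numbers: the shift along the tool's x, y, z in cm, then the turn about the tool's y in rad. A call has 1 to 20 rows; each row is the pose to reach, as a shift and turn from the pose commanded when the call began, along the tool's axes at that moment; what a row does not reach only later rows make up. A row lasts 1/12 s, in which the tool goes at most 41.7 mm and 7.16 degrees, less where a joint would pass 70% of its speed; a pose out of reach is approached as far as the arm can. A call with a gripper value outside its range is refused whole. OPENING is the finger opening in cm, from 0 to 8.54, set as the call begins (- or left out, the last holds). The fingers move at their own pace and stop on an object; FORCE is the grip in N (left out, the last holds). Time passes only in rows, so rows that repeat a pose let the fingers close. It gives the time, the measured TCP pose, the force and the opening at its end, in the units of the state.
- manip.sense(): the state, without advancing time (a new reading comes with each control period).
- eyes.snapshot(name): name is "side" or "top"; returns a dict with "frame" (480x640x3 uint8, red, green, blue), "vfov" (degrees; the focal length in pixels is half the picture's height over the tangent of half this angle, whatever the lens; pixels are square), "cx", "cy" (the principal point, pixels), "rvec" (rotation vector, rad) and "tvec" (3), from world to camera coordinates, as OpenCV has them. Camera axes: x right, y down, z forward; pixel columns grow to the right and rows downward; lengths in m; the calibration is good to about 2 mm. A picture is of the moment at which its call begins. There is no depth.
- workorder.sign_off(): hands the job in, once; it reports no verdict.
The state is a dict: "t": time; "q": joint angles; "qd": joint speeds; "tau": joint torques, N m; "tcp_pos": TCP position; "tool_rot": TCP orientation; "force": force on the tool from outside, world axes, zero at the start; "ft_torque": the same for the moment, N m; "finger_gap": opening from 0.0 (shut) to 1.0 (fully open).
Only numpy, scipy, OpenCV 4.12 (cv2) and the standard library are available. Lean on these libraries where they do the work, as an engineer would, in place of code of your own. Each camera call takes 0.05 s, during which the arm holds its last target. There are 200 camera calls.

## Task

Make up the gate-hinge kit in the sheet-metal tray: lay the long square tube in the long bay, and in the row of three small bays stand the round sleeve in the bay next to the tray's handle, the short hollow square tube in the middle bay and the stepped hinge pin in the bay farthest from the handle, each standing the way it stands now and resting on its bay's floor. Leave the look-alikes where they are: the open channel, the solid round and the solid square are not part of the kit.

Things in the scene. Friction and masses are not known exactly. Their poses are not given: they have to be found in the camera images.
- tray: Fixed sheet-metal tray, 172 (x) by 270 (y) mm, any yaw; walls 18 high, 3 thick, floor top 3 above the table. Origin: centre of underside. Round-bar loop handle sticks out 30 at the +y end. Long bay on the +x side: 76 by 264 inside, centre x +44.8, y 0. On the -x side three small bays, 86 by 86 inside, centres x -39.8 and y +88.5 (by the handle), 0 (middle), -88.5 (farthest).
- long_tube: Grey steel square tube lying on the table, 130 mm long (along its x), 35 by 35 mm in section, 3 mm wall, closed on all four sides, open only at its ends; 0.3 to 0.5 kg. Its top is a plain flat face. Origin: centre of its underside, z up. 
- channel: LOOK-ALIKE, not part of the kit: grey steel U-channel of the long tube's outer size (130 by 35 by 35 mm), lying on the table with its open side up, so that one sees a groove 29 mm wide along its whole length from above. Origin: centre of its underside, z up. 
- sleeve: Grey steel round tube sleeve standing on end on a black rubber mat (3 mm thick, on the table), outside diameter 42 mm, 45 mm tall, with a 32 mm bore right through, seen from above as a ring. Origin: centre of its underside, z up. 
- solid_round: LOOK-ALIKE, not part of the kit: solid steel round billet, diameter 42 mm, 45 mm tall, standing on the mat; its top is a plain disc without a bore. Origin: centre of its underside, z up. 
- square_tube: Short piece of grey steel square tube standing on end on the mat, 40 by 40 mm (sides along its x and y), 45 mm tall, 4 mm wall, with a 32 by 32 mm opening right through, seen from above as a square frame. Origin: centre of its underside, z up. 
- solid_square: LOOK-ALIKE, not part of the kit: solid steel block 40 by 40 mm, 45 mm tall, standing on the mat; its top is a plain square without an opening. Origin: centre of its underside, z up. 
- hinge_pin: Turned steel hinge pin standing on the mat: a round base of diameter 46 mm and 12 mm tall, and on it a round post of diameter 24 mm, 45 mm tall in all; grip it by the post. Origin: centre of its underside, z up. 
Things that resemble listed ones, but are neither listed nor needed, are in the scene too. What is shaped like the hinge_pin but green or turquoise is not meant.

How it is judged:
By the outcome, as a careful person would: the job done as asked, in the order asked, and still so for the second after the job is handed in, with the robot touching nothing.
It also fails if it takes over 99 s, if anything falls off the work surface, if the arm or the gripper's body presses on something with over 40 N, if the wrist force passes 120 N, or if a joint passes its speed limit or range.

## Working session

There is one attempt and no reset: what is moved stays moved. The work goes in short steps, Python scripts to look and compute and a shell command to move; the robot and the scene stay as the last step left them, time stands still between calls to the robot, and variables do not carry over. Pictures are saved under pics/ and viewed, about 12 in all and at most 16, crops included, and the job is handed in when it is done.

```bash
mkdir -p pics; python3 - <<'E'
from station import manip, eyes
import cv2
print(manip.sense(), manip.hold_point_z)
for n in("top","side"):
    s=eyes.snapshot(n); cv2.imwrite(f"pics/{n}0.png",s["frame"][...,::-1]); print({k:v for k,v in s.items() if k!="frame"})
E
```

```text
{'t': 0.0, 'q': array([-1.43751107e+00,  5.28481134e-01,  1.43394231e+00, -1.86033444e-05,
        1.18139178e+00, -1.78499023e-01]), 'qd': array([-3.78444787e-05, -1.60128552e-03,  1.32684338e-03, -1.60702716e-04,
       -2.23353383e-03,  7.74867399e-04]), 'tau': array([-3.51344306e-04, -4.42352092e+01, -1.78025544e+01, -3.46898105e-04,
        8.45113420e-03, -8.72232590e-06]), 'tcp_pos': array([ 0.19164752, -0.5941174 ,  0.2303117 ]), 'tool_rot': array([-0.10977717,  0.6993169 , -0.69774543,  0.10980054]), 'force': array([0.68963279, 0.05191092, 0.58130172]), 'ft_torque': array([-0.00857512,  0.01393053,  0.02958553]), 'finger_gap': 0.9991239114777156} 0.0187
{'vfov': 48.19248061771697, 'cx': 328.48887817264324, 'cy': 235.83660456778256, 'rvec': array([ 2.15722875, -2.19143674,  0.13488726]), 'tvec': array([0.00736192, 0.47493646, 1.34297434])}
{'vfov': 49.163483562082675, 'cx': 311.3983005219135, 'cy': 239.29596891098635, 'rvec': array([ 0.62831579, -2.39549086,  1.41307238]), 'tvec': array([0.40610661, 0.15201939, 1.13285337])}
```

View pics/top0.png

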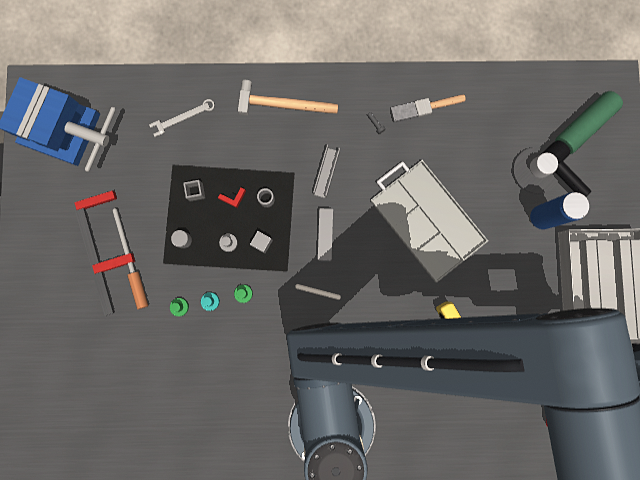

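View pics/side0.png

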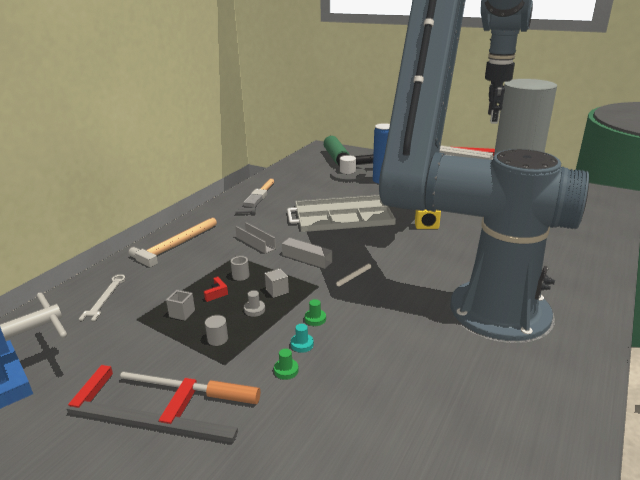

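```bash
cat > h.py <<'E'
import cv2, numpy as np
from station import manip, eyes
from scipy.spatial.transform import Rotation as R
def cam(s):
    f=240/np.tan(np.radians(s["vfov"]/2)); K=np.array([[f,0,s["cx"]],[0,f,s["cy"]],[0,0,1]])
    M=cv2.Rodrigues(np.array(s["rvec"]))[0]; return K,M,np.array(s["tvec"])
def ray(s,uv,z):
    K,M,t=cam(s); uv=np.atleast_2d(np.array(uv,float)); d=(M.T@np.linalg.inv(K)@np.c_[uv,np.ones(len(uv))].T).T; c=-M.T@t
    return c+d*((z-c[2])/d[:,2])[:,None]
def proj(s,P):
    K,M,t=cam(s); p=(M@np.atleast_2d(P).T).T+t; p=p@K.T; return p[:,:2]/p[:,2:]
def crop(s,box,k,name):
    a,b,c,d=box; im=s["frame"][b:d,a:c,::-1]; cv2.imwrite(name,cv2.resize(im,None,fx=k,fy=k,interpolation=cv2.INTER_CUBIC))
def goal(x,y,z,th):
    """shift (cm, tool axes) and turn for TCP to x,y,z with jaw axis at angle th in the xy plane (tool down)"""
    st=manip.sense(); Rm=R.from_quat(st["tool_rot"]).as_matrix()
    d=Rm.T@(np.array([x,y,z])-st["tcp_pos"])*100
    j=Rm[:,2]; cur=np.arctan2(j[1],j[0]); dt=(th-cur+np.pi/2)%np.pi-np.pi/2
    ydown=Rm[2,1]  # tool y points down => +turn about y is -yaw
    print("shift cm",d.round(2),"turn",round(-dt if ydown<0 else dt,3),"q6",st["q"][5].round(2),"jaw yaw",round(cur,3),"tcp",st["tcp_pos"].round(4))
E
python3 - <<'E'
from h import *
s=eyes.snapshot("top"); crop(s,(160,145,345,275),4,"pics/c1.png"); crop(s,(360,150,500,290),4,"pics/c2.png")
K,M,t=cam(s); print("cam pos",-M.T@t)
g=s["frame"].max(2); 
m=((g>100)*255).astype(np.uint8)
cs,_=cv2.findContours(m,cv2.RETR_EXTERNAL,cv2.CHAIN_APPROX_NONE)
for c in cs:
    x,y,w,h=cv2.boundingRect(c)
    if cv2.contourArea(c)>80 and 160<x<440 and 140<y<300: print(x,y,w,h,cv2.minAreaRect(c))
print(R.from_quat(manip.sense()["tool_rot"]).as_matrix().round(3))
E
```

```text
cam pos [0.32913553 0.02426616 1.38574164]
433 296 83 23 ((474.46209716796875, 309.4551696777344), (81.38456726074219, 21.924009323120117), 4.763641834259033)
295 284 46 16 ((317.3778991699219, 291.4681396484375), (46.57184982299805, 4.83808708190918), 14.620874404907227)
233 284 51 49 ((258.0, 308.0), (48.0, 50.0), 90.0)
345 275 38 31 ((360.9642333984375, 289.87103271484375), (21.14386749267578, 38.86189270019531), 74.47589111328125)
219 234 18 18 ((227.5, 242.5), (17.0, 17.0), 90.0)
250 231 21 21 ((260.0538330078125, 241.03076171875), (16.00048065185547, 16.372583389282227), 29.74488067626953)
171 230 17 17 ((179.0, 238.0), (16.0, 16.0), 90.0)
318 208 16 52 ((325.5, 233.5), (51.0, 15.0), 90.0)
257 188 16 17 ((264.5, 196.0), (16.0, 15.0), 90.0)
218 187 28 20 ((231.40000915527344, 193.70001220703125), (21.913463592529297, 19.677398681640625), 26.56505012512207)
183 180 19 19 ((192.0675811767578, 188.90541076660156), (16.604297637939453, 16.27549934387207), 80.53767395019531)
358 159 139 123 ((425.230224609375, 220.94801330566406), (137.6940155029297, 73.73700714111328), 50.710594177246094)
302 142 79 56 ((333.305419921875, 156.5859832763672), (48.63424301147461, 81.99880981445312), 47.7263069152832)
412 141 69 6 ((446.00958251953125, 143.57977294921875), (68.02788543701172, 4.3852314949035645), 1.3019527196884155)
[[-0.952 -0.     0.307]
 [-0.307  0.002 -0.952]
 [-0.    -1.    -0.002]]
```

View pics/c1.png

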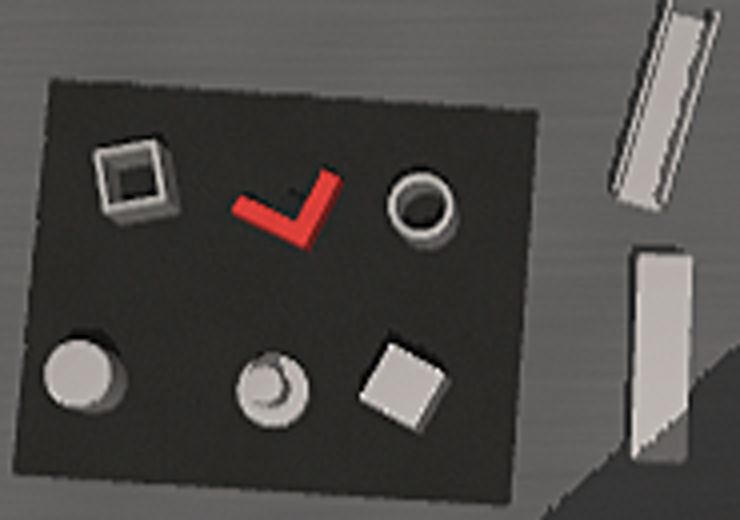

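View pics/c2.png

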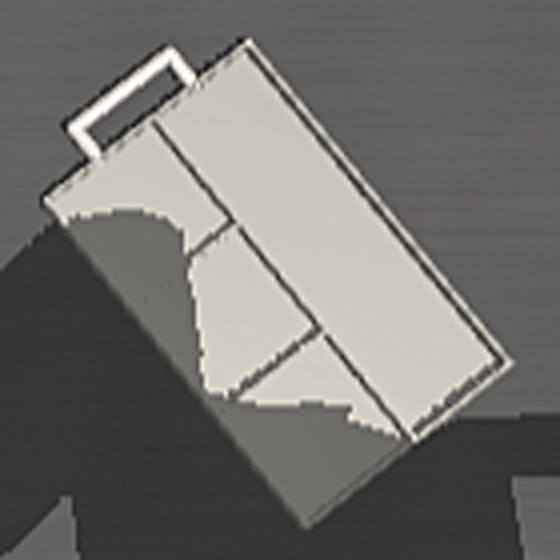

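```bash
python3 - <<'E'
from h import *
s=eyes.snapshot("top")
q=lambda u,b,:(np.array(u,float)+.5)/4-.5+np.array(b)
T=ray(s,q([(43,200),(248,40),(513,362),(307,527)],(360,150)),.018)
c=T.mean(0); e=(T[0]+T[1])/2-(T[2]+T[3])/2; yaw=np.arctan2(e[1],e[0])-np.pi/2
print("tray",c.round(4),"yaw",yaw,np.linalg.norm(e),np.linalg.norm(T[0]-T[1]))
Rz=np.array([[np.cos(yaw),-np.sin(yaw)],[np.sin(yaw),np.cos(yaw)]])
for n,p in dict(long=(.0448,0),hand=(-.0398,.0885),mid=(-.0398,0),far=(-.0398,-.0885)).items():
    P=c[:2]+Rz@p; print(n,P.round(4),"bearing",np.arctan2(P[1],P[0]).round(3))
g=s["frame"].max(2); m=((g>100)*255).astype(np.uint8)
cs,_=cv2.findContours(m,cv2.RETR_EXTERNAL,cv2.CHAIN_APPROX_NONE)
for n,uv,z in (("sleeve",(265,197),.048),("square",(192,189),.048),("pinbase",(227.5,242.5),.015),("long",(325,233),.035)):
    k=min(cs,key=lambda k:np.linalg.norm(np.array(cv2.minAreaRect(k)[0])-uv)); B=ray(s,cv2.boxPoints(cv2.minAreaRect(k)),z)
    E=B[1]-B[0];E2=B[2]-B[1];E=E if E@E>E2@E2 else E2
    print(n,B.mean(0).round(4),"edge yaw",np.arctan2(E[1],E[0]).round(3),(B[1]-B[0]).round(3),(B[2]-B[1]).round(3),"circ",ray(s,cv2.minEnclosingCircle(k)[0],z)[0].round(4))
print("post",ray(s,q([(265,382)],(160,145)),.048))
L=ray(s,q([(635,255),(692,255),(632,460),(688,460)],(160,145)),.035); print(L.round(4),L.mean(0))
goal(0.35,0,0.25,0)
E
```

```text
tray [ 0.5135 -0.2601  0.018 ] yaw -0.9176771714733534 0.2688644908684827 0.17167381867083006
long [ 0.5408 -0.2957] bearing -0.5
hand [ 0.5596 -0.1747] bearing -0.303
mid [ 0.4894 -0.2285] bearing -0.437
far [ 0.4191 -0.2823] bearing -0.593
sleeve [0.5761 0.16   0.048 ] edge yaw 3.136 [-0.001 -0.038  0.   ] [-0.041  0.     0.   ] circ [0.576  0.1601 0.048 ]
square [0.5967 0.3422 0.048 ] edge yaw -2.971 [ 0.006 -0.04   0.   ] [-0.042 -0.007  0.   ] circ [0.5964 0.3424 0.048 ]
pinbase [0.4628 0.2583 0.015 ] edge yaw -3.14 [-0.001 -0.043  0.   ] [-0.044 -0.     0.   ] circ [0.4628 0.2574 0.015 ]
long [0.4804 0.0075 0.035 ] edge yaw 3.124 [-0.001 -0.038  0.   ] [-0.13   0.002  0.   ] circ [0.48   0.0088 0.035 ]
post [[0.46560767 0.25677616 0.048     ]]
[[ 0.5446  0.0246  0.035 ]
 [ 0.5441 -0.0116  0.035 ]
 [ 0.4141  0.0284  0.035 ]
 [ 0.4136 -0.0068  0.035 ]] [0.4791057  0.00864704 0.035     ]
shift cm [-33.3   -1.85 -51.72] turn -1.259 q6 -0.18 jaw yaw -1.259 tcp [ 0.1917 -0.5944  0.2307]
```

```bash
python3 -c "
from h import *
goal(.480,.0085,.13,1.54)"
```

```text
shift cm [-45.93  10.15 -48.52] turn 0.343 q6 -0.18 jaw yaw -1.259 tcp [ 0.1917 -0.5944  0.2307]
```

```bash
R="x"; python3 -m jog '[[[-45.9,10.1,-48.5],0.343],[[-45.9,10.1,-48.5],0.343],[[-45.9,10.1,-48.5],0.343],[[-45.9,10.1,-48.5],0.343],[[-45.9,10.1,-48.5],0.343],[[-45.9,10.1,-48.5],0.343],[[-45.9,10.1,-48.5],0.343],[[-45.9,10.1,-48.5],0.343],[[-45.9,10.1,-48.5],0.343],[[-45.9,10.1,-48.5],0.343],[[-45.9,10.1,-48.5],0.343],[[-45.9,10.1,-48.5],0.343],[[-45.9,10.1,-48.5],0.343],[[-45.9,10.1,-48.5],0.343],[[-45.9,10.1,-48.5],0.343],[[-45.9,10.1,-48.5],0.343],[[-45.9,10.1,-48.5],0.343],[[-45.9,10.1,-48.5],0.343],[[-45.9,10.1,-48.5],0.343],[[-45.9,10.1,-48.5],0.343]]' 6 40; python3 - <<'E'
from h import *
goal(.480,.0085,.010,1.54)
s=eyes.snapshot("side"); cv2.imwrite("pics/s1.png",s["frame"][...,::-1])
# side-view check of the long tube: expected top corners
P=[[.480+a*.065,.0085-a*.03*.065+b*.0175,.035] for a in(-1,1) for b in(-1,1)]; print(proj(s,P).round(1))
P=proj(s,[[.576,.16,.048],[.5965,.3423,.048],[.4635,.2575,.048]]); print(P)
im=s["frame"][...,::-1].copy()
for p in list(P)+list(proj(s,[[.480+a*.065,.0085-a*.03*.065+b*.0175,.035] for a in(-1,1) for b in(-1,1)])): cv2.circle(im,tuple(np.round(p).astype(int)),1,(0,0,255),-1)
cv2.imwrite("pics/s1.png",cv2.resize(im[190:360,140:360],None,fx=3.5,fy=3.5))
E
```

```text
t: 1.87
tcp_pos: [0.4793, 0.0065, 0.1304]
tool_rot: [-0.011, -0.707, 0.707, 0.012]
force: [0.9, -0.8, 0.1]
finger_gap: 0.702
shift cm [-0.07 12.04 -0.2 ] turn -0.001 q6 1.38 jaw yaw -1.603 tcp [0.4793 0.0065 0.1304]
[[331.6 250. ]
 [324.8 256.3]
 [288.6 237.9]
 [281.2 243.7]]
[[238.86031769 260.50665342]
 [179.40630123 296.90137978]
 [253.15998224 293.65458674]]
```

View pics/s1.png

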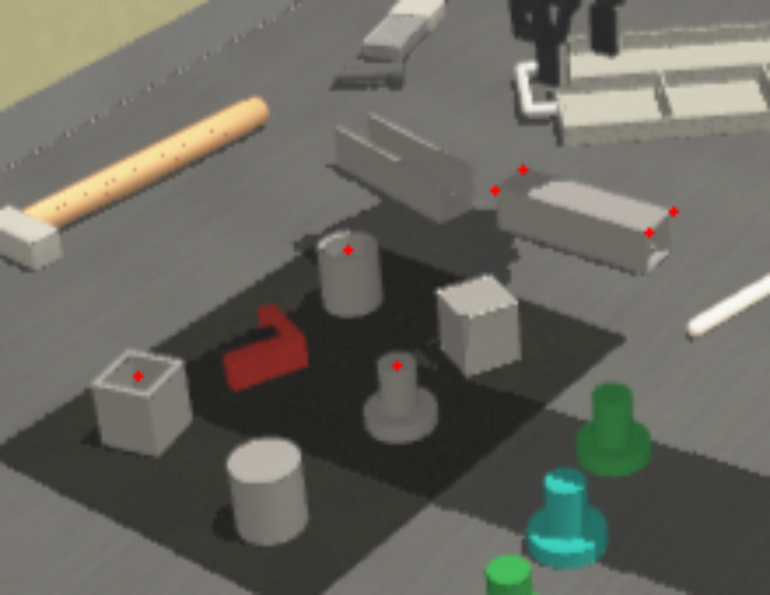

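```bash
python3 -m jog '[[[0,3,0],0],[[0,6,0],0],[[0,8.5,0],0],[[0,10.5,0],0],[[0,11.5,0],0],[[0,12,0],0],[[0,12,0],0],[[0,12,0],0]]'; python3 -m jog '[[[0,0,0],0],[[0,0,0],0],[[0,0,0],0],[[0,0,0],0],[[0,0,0],0],[[0,0,0],0],[[0,0,0],0],[[0,0,0],0]]' 2.5 50; python3 -m jog '[[[0,-1,0],0],[[0,-3,0],0],[[0,-6,0],0],[[0,-9,0],0],[[0,-12,0],0],[[0,-12,0],0],[[0,-12,0],0]]';python3 -c "
from h import *
goal(.5408,-.2957,.13,-.918)"
```

```text
t: 2.58
tcp_pos: [0.4802, 0.0069, 0.0109]
tool_rot: [-0.012, -0.707, 0.707, 0.011]
force: [-0.1, 0.7, -0.2]
finger_gap: 0.703
t: 3.25
tcp_pos: [0.4806, 0.0075, 0.0116]
tool_rot: [-0.012, -0.707, 0.707, 0.01]
force: [-0.5, -0.5, 6.0]
finger_gap: 0.4
t: 3.83
tcp_pos: [0.4806, 0.0076, 0.1321]
tool_rot: [-0.012, -0.707, 0.707, 0.009]
force: [-0.5, 0.4, -4.3]
finger_gap: 0.399
shift cm [-6.95  0.27 30.13] turn -0.683 q6 1.38 jaw yaw -1.601 tcp [0.4806 0.0076 0.1321]
```

```bash
python3 -m jog '[[[-0.4,0,1.5],-0.05],[[-1,0,4.2],-0.12],[[-1.8,0,7.7],-0.22],[[-2.6,0,11.2],-0.32],[[-3.4,0,14.7],-0.42],[[-4.2,0,18.2],-0.5],[[-5,0,21.7],-0.58],[[-5.7,0.2,24.7],-0.64],[[-6.3,0.2,27.2],-0.683],[[-6.7,0.2,29],-0.683],[[-6.95,0.2,30.1],-0.683],[[-6.95,0.2,30.1],-0.683],[[-6.95,0.2,30.1],-0.683],[[-6.95,0.2,30.1],-0.683]]'; python3 - <<'E'
from h import *
goal(.5408,-.2957,.0145,-.918)
s=eyes.snapshot("top"); crop(s,(350,150,510,290),5,"pics/p1.png")
E
```

```text
t: 5.0
tcp_pos: [0.5387, -0.2931, 0.1271]
tool_rot: [-0.227, 0.671, -0.668, 0.226]
force: [-0.5, 0.1, -3.7]
finger_gap: 0.398
shift cm [-0.02 11.26  0.38] turn -0.0 q6 0.24 jaw yaw -0.918 tcp [ 0.5387 -0.2931  0.1271]
```

View pics/p1.png

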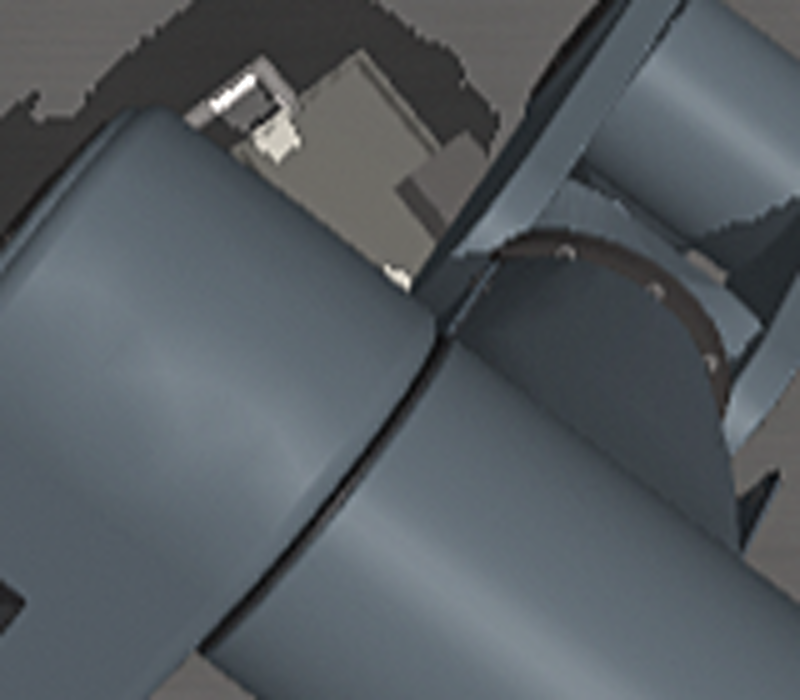

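```bash
python3 -m jog '[[[0,2,0.4],0],[[0,4.5,0.4],0],[[0,7,0.4],0],[[0,9,0.4],0],[[0,10,0.4],0],[[0,10.8,0.4],0],[[0,11.2,0.4],0],[[0,11.3,0.4],0],[[0,11.3,0.4],0]]'; python3 -c "
from h import *
goal(.5408,-.2957,.0145,-.918)"
```

```text
t: 5.8
tcp_pos: [0.5429, -0.2988, 0.016]
tool_rot: [0.226, -0.669, 0.67, -0.227]
force: [-0.2, 0.1, -3.4]
finger_gap: 0.398
shift cm [-0.02  0.15 -0.38] turn -0.001 q6 0.24 jaw yaw -0.919 tcp [ 0.5429 -0.2988  0.016 ]
```

```bash
python3 -m jog '[[[0,0,-0.35],0],[[0,0.1,-0.35],0],[[0,0.15,-0.35],0],[[0,0.2,-0.35],0],[[0,0.2,-0.35],0]]'; python3 -m jog '[[[0,0,0],0],[[0,0,0],0],[[0,0,0],0],[[0,0,0],0]]' 4.2; python3 -m jog '[[[0,-1,0],0],[[0,-3,0],0],[[0,-6,0],0],[[0,-9,0],0],[[0,-12,0],0],[[0,-14,0],0],[[0,-14,0],0],[[0,-14,0],0]]'; python3 -c "
from h import *
goal(.576,.160,.14,-.918)"
```

```text
t: 6.22
tcp_pos: [0.5403, -0.2958, 0.0146]
tool_rot: [0.226, -0.67, 0.67, -0.226]
force: [-2.9, 2.0, 5.2]
finger_gap: 0.404
t: 6.55
tcp_pos: [0.5405, -0.2962, 0.0134]
tool_rot: [0.226, -0.67, 0.67, -0.227]
force: [0.8, 0.7, 0.6]
finger_gap: 0.497
t: 7.22
tcp_pos: [0.541, -0.2964, 0.1554]
tool_rot: [0.226, -0.669, 0.671, -0.227]
force: [-0.6, -0.2, -0.3]
finger_gap: 0.492
shift cm [-30.47   1.43 -34.16] turn -0.001 q6 0.24 jaw yaw -0.919 tcp [ 0.541  -0.2964  0.1554]
```

```bash
python3 -m jog '[[[-1.5,0,-1.7],0],[[-4,0,-4.5],0],[[-6.7,0.3,-7.5],0],[[-9.4,0.5,-10.5],0],[[-12.1,0.7,-13.5],0],[[-14.8,0.9,-16.5],0],[[-17.5,1,-19.5],0],[[-20.2,1.2,-22.5],0],[[-22.9,1.3,-25.5],0],[[-25.5,1.4,-28.5],0],[[-28,1.4,-31.5],0],[[-29.8,1.4,-33.4],0],[[-30.5,1.4,-34.2],0],[[-30.5,1.4,-34.2],0],[[-30.5,1.4,-34.2],0],[[-30.5,1.4,-34.2],0]]' 6; python3 - <<'E'
from h import *
goal(.576,.160,.020,-.918)
s=eyes.snapshot("top"); crop(s,(345,140,505,290),4,"pics/p2.png")
E
```

```text
t: 8.55
tcp_pos: [0.5748, 0.1595, 0.1386]
tool_rot: [0.227, -0.67, 0.67, -0.225]
force: [-0.1, -0.8, -0.4]
finger_gap: 0.701
shift cm [-0.15 11.86  0.04] turn -0.002 q6 1.0 jaw yaw -0.92 tcp [0.5748 0.1595 0.1386]
```

View pics/p2.png

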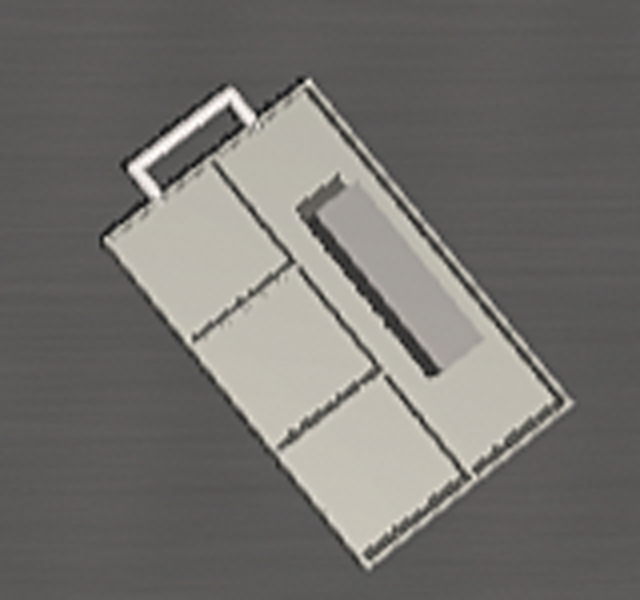

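The tube lies flat in the long bay, aligned with it (crop around (400,275)). Next is the sleeve.

```bash
python3 -m jog '[[[-0.1,3,0],0],[[-0.1,6,0],0],[[-0.1,8.5,0],0],[[-0.1,10.5,0],0],[[-0.1,11.5,0],0],[[-0.1,12,0],0],[[-0.1,12,0],0],[[-0.1,12,0],0]]'; python3 -m jog '[[[0,0,0],0],[[0,0,0],0],[[0,0,0],0],[[0,0,0],0],[[0,0,0],0],[[0,0,0],0],[[0,0,0],0],[[0,0,0],0]]' 3 40; python3 -m jog '[[[0,-1,0],0],[[0,-3,0],0],[[0,-6,0],0],[[0,-9,0],0],[[0,-12,0],0],[[0,-12,0],0],[[0,-12,0],0]]';python3 -c "
from h import *
goal(.5596,-.1747,.14,-.918)"
```

```text
t: 9.27
tcp_pos: [0.5768, 0.1611, 0.0201]
tool_rot: [0.226, -0.67, 0.67, -0.227]
force: [-0.7, 0.9, 1.1]
finger_gap: 0.704
t: 9.93
tcp_pos: [0.5772, 0.1617, 0.021]
tool_rot: [0.225, -0.67, 0.67, -0.228]
force: [-0.3, -0.4, 6.0]
finger_gap: 0.474
t: 10.52
tcp_pos: [0.577, 0.162, 0.1416]
tool_rot: [0.225, -0.67, 0.67, -0.228]
force: [0.2, 0.7, -1.7]
finger_gap: 0.476
shift cm [21.82  0.14 25.7 ] turn -0.001 q6 1.01 jaw yaw -0.919 tcp [0.577  0.162  0.1416]
```

```bash
python3 -m jog '[[[1,0,1.2],0],[[3,0,3.5],0],[[5.5,0,6.5],0],[[8,0,9.5],0],[[10.5,0,12.4],0],[[13,0,15.3],0],[[15.5,0,18.2],0],[[18,0,21.2],0],[[20,0,23.5],0],[[21.2,0.1,25],0],[[21.8,0.1,25.7],0],[[21.8,0.1,25.7],0],[[21.8,0.1,25.7],0],[[21.8,0.1,25.7],0]]'; python3 -c "
from h import *
goal(.5596,-.1747,.0205,-.918)"
```

```text
t: 11.68
tcp_pos: [0.5579, -0.1729, 0.1376]
tool_rot: [-0.227, 0.671, -0.669, 0.226]
force: [-0.6, 0.2, -1.9]
finger_gap: 0.473
shift cm [-0.04 11.71  0.28] turn 0.0 q6 0.43 jaw yaw -0.918 tcp [ 0.5579 -0.1729  0.1376]
```

```bash
python3 -m jog '[[[0,2,0.1],0],[[0,4.5,0.1],0],[[0,7,0.1],0],[[0,9,0.1],0],[[0,10.3,0.1],0],[[0,11.2,0.1],0],[[0,11.6,0.1],0],[[0,11.8,0.1],0],[[0,11.9,0.1],0],[[0,11.9,0.1],0]]'; python3 -c "
from h import *
goal(.5596,-.1747,.0205,-.918)"
```

```text
t: 12.52
tcp_pos: [0.559, -0.1741, 0.021]
tool_rot: [-0.227, 0.67, -0.669, 0.227]
force: [-2.3, 1.8, 3.1]
finger_gap: 0.475
shift cm [-0.01  0.05  0.09] turn 0.0 q6 0.42 jaw yaw -0.918 tcp [ 0.559  -0.1741  0.021 ]
```

```bash
python3 -m jog '[[[0,0,0],0],[[0,0,0],0],[[0,0,0],0],[[0,0,0],0]]' 4.9; python3 -m jog '[[[0,-1,0],0],[[0,-3,0],0],[[0,-6,0],0],[[0,-9,0],0],[[0,-12,0],0],[[0,-13,0],0],[[0,-13,0],0]]'; python3 -c "
from h import *
goal(.5966,.3423,.14,.17)"
```

```text
t: 12.85
tcp_pos: [0.5597, -0.1758, 0.0197]
tool_rot: [0.226, -0.67, 0.67, -0.227]
force: [0.4, 0.3, -0.3]
finger_gap: 0.578
t: 13.43
tcp_pos: [0.5613, -0.1767, 0.153]
tool_rot: [0.225, -0.668, 0.672, -0.228]
force: [0.5, 0.1, -0.3]
finger_gap: 0.574
shift cm [-34.29   1.14 -39.13] turn -1.089 q6 0.42 jaw yaw -0.919 tcp [ 0.5613 -0.1767  0.153 ]
```

```bash
python3 -m jog '[[[-1.3,0,-1.5],-0.05],[[-3.5,0,-4],-0.15],[[-6,0.2,-6.9],-0.25],[[-8.5,0.4,-9.8],-0.35],[[-11,0.6,-12.7],-0.45],[[-13.6,0.7,-15.6],-0.55],[[-16.2,0.8,-18.5],-0.65],[[-18.8,0.9,-21.4],-0.75],[[-21.4,1,-24.4],-0.85],[[-24,1.1,-27.4],-0.93],[[-26.6,1.1,-30.4],-1],[[-29.2,1.1,-33.4],-1.06],[[-31.6,1.1,-36.1],-1.089],[[-33.4,1.1,-38.1],-1.089],[[-34.3,1.1,-39.1],-1.089],[[-34.3,1.1,-39.1],-1.089],[[-34.3,1.1,-39.1],-1.089],[[-34.3,1.1,-39.1],-1.089]]' 6; python3 - <<'E'
from h import *
goal(.5966,.3423,.020,.17)
s=eyes.snapshot("top"); crop(s,(345,140,505,290),4,"pics/p3.png")
E
```

```text
t: 14.93
tcp_pos: [0.5942, 0.3412, 0.1373]
tool_rot: [0.541, -0.456, 0.456, -0.539]
force: [-0.2, 0.1, -0.3]
finger_gap: 0.7
shift cm [-0.09 11.73  0.29] turn -0.001 q6 0.19 jaw yaw 0.169 tcp [0.5942 0.3412 0.1373]
```

View pics/p3.png

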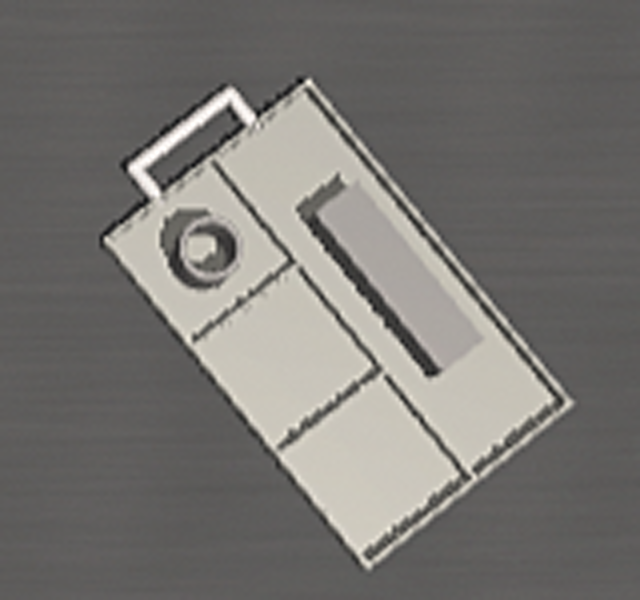

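The sleeve stands in the bay by the handle, with its ring at (207,247). Next is the square tube.

```bash
python3 -m jog '[[[-0.1,3,0.1],0],[[-0.1,6,0.1],0],[[-0.1,8.5,0.1],0],[[-0.1,10.5,0.1],0],[[-0.1,11.4,0.1],0],[[-0.1,11.8,0.1],0],[[-0.1,11.8,0.1],0],[[-0.1,11.8,0.1],0]]'; python3 -m jog '[[[0,0,0],0],[[0,0,0],0],[[0,0,0],0],[[0,0,0],0],[[0,0,0],0],[[0,0,0],0],[[0,0,0],0],[[0,0,0],0]]' 3 40; python3 -m jog '[[[0,-1,0],0],[[0,-3,0],0],[[0,-6,0],0],[[0,-9,0],0],[[0,-12,0],0],[[0,-12,0],0],[[0,-12,0],0]]';python3 -c "
from h import *
goal(.4894,-.2285,.14,.653)"
```

```text
t: 15.65
tcp_pos: [0.5966, 0.3441, 0.0215]
tool_rot: [-0.54, 0.456, -0.456, 0.541]
force: [-0.0, -0.8, 0.1]
finger_gap: 0.697
t: 16.32
tcp_pos: [0.5968, 0.3448, 0.0223]
tool_rot: [-0.54, 0.455, -0.456, 0.542]
force: [0.2, -1.6, 6.1]
finger_gap: 0.459
t: 16.9
tcp_pos: [0.5964, 0.345, 0.1427]
tool_rot: [-0.539, 0.455, -0.456, 0.542]
force: [0.3, -0.0, -1.6]
finger_gap: 0.459
shift cm [ 54.7    0.13 -20.27] turn -0.483 q6 0.19 jaw yaw 0.17 tcp [0.5964 0.345  0.1427]
```

```bash
python3 -m jog '[[[1.5,0,-0.6],-0.02],[[4.5,0,-1.7],-0.06],[[8,0,-3],-0.1],[[11.7,0,-4.4],-0.14],[[15.4,0,-5.7],-0.18],[[19.1,0,-7.1],-0.22],[[22.8,0,-8.5],-0.26],[[26.5,0,-9.9],-0.3],[[30.2,0,-11.2],-0.33],[[33.9,0,-12.6],-0.36],[[37.6,0,-14],-0.39],[[41.3,0,-15.3],-0.42],[[45,0,-16.7],-0.45],[[48.7,0,-18.1],-0.47],[[52,0,-19.3],-0.483],[[54,0,-20],-0.483],[[54.7,0,-20.3],-0.483],[[54.7,0,-20.3],-0.483],[[54.7,0,-20.3],-0.483],[[54.7,0,-20.3],-0.483]]'; python3 -c "
from h import *
goal(.4894,-.2285,.0215,.653)"
```

```text
t: 18.57
tcp_pos: [0.4873, -0.2269, 0.1395]
tool_rot: [-0.634, 0.314, -0.312, 0.635]
force: [-0.8, 0.4, -2.5]
finger_gap: 0.461
shift cm [ 0.29 11.8   0.08] turn 0.001 q6 -1.3 jaw yaw 0.654 tcp [ 0.4873 -0.2269  0.1395]
```

```bash
python3 -m jog '[[[0.1,2,0],0],[[0.1,4.5,0],0],[[0.1,7,0],0],[[0.1,9,0],0],[[0.1,10.3,0],0],[[0.1,11.2,0],0],[[0.1,11.6,0],0],[[0.1,11.8,0],0],[[0.1,11.9,0],0],[[0.1,11.9,0],0]]'; python3 -c "
from h import *
goal(.4894,-.2285,.0215,.653)"
```

```text
t: 19.4
tcp_pos: [0.4891, -0.2292, 0.0223]
tool_rot: [-0.634, 0.313, -0.313, 0.634]
force: [-1.0, -0.3, -1.7]
finger_gap: 0.459
shift cm [-0.04  0.08  0.07] turn 0.001 q6 -1.3 jaw yaw 0.654 tcp [ 0.4891 -0.2292  0.0223]
```

Not on the floor yet, so I'll lower a little more before releasing.

```bash
python3 -m jog '[[[0,0.05,0],0],[[0,0.1,0],0],[[0,0.15,0],0],[[0,0.15,0],0]]'; python3 -m jog '[[[0,0,0],0],[[0,0,0],0],[[0,0,0],0],[[0,0,0],0]]' 4.8; python3 -m jog '[[[0,-1,0],0],[[0,-3,0],0],[[0,-6,0],0],[[0,-9,0],0],[[0,-12,0],0],[[0,-13,0],0],[[0,-13,0],0]]'; python3 -c "
from h import *
goal(.464,.2577,.14,-.918)"
```

```text
t: 19.73
tcp_pos: [0.4893, -0.2296, 0.0222]
tool_rot: [-0.634, 0.312, -0.314, 0.634]
force: [-2.7, 3.8, 11.6]
finger_gap: 0.461
t: 20.07
tcp_pos: [0.4889, -0.2301, 0.02]
tool_rot: [0.634, -0.313, 0.314, -0.634]
force: [0.1, 0.0, -0.8]
finger_gap: 0.561
t: 20.65
tcp_pos: [0.4903, -0.2311, 0.1531]
tool_rot: [0.634, -0.311, 0.316, -0.633]
force: [0.3, 0.0, -1.6]
finger_gap: 0.56
shift cm [-40.43   1.08  27.61] turn -1.571 q6 -1.3 jaw yaw 0.653 tcp [ 0.4903 -0.2311  0.1531]
```

```bash
python3 -m jog '[[[-1.5,0,1],0],[[-4,0,2.7],0],[[-7,0,4.8],0],[[-10,0.2,6.8],0],[[-13,0.4,8.9],0],[[-16,0.6,10.9],0],[[-19,0.8,13],0],[[-22,1,15],0],[[-25,1,17.1],0],[[-28,1,19.1],0],[[-31,1,21.2],0],[[-34,1,23.2],0],[[-37,1,25.3],0],[[-39.3,1,26.8],0],[[-40.4,1.1,27.6],0],[[-40.4,1.1,27.6],0],[[-40.4,1.1,27.6],0],[[-40.4,1.1,27.6],0]]' 5; python3 - <<'E'
from h import *
goal(.464,.2577,.021,.653)
s=eyes.snapshot("top"); crop(s,(345,140,505,290),4,"pics/p4.png")
s=eyes.snapshot("side"); crop(s,(130,160,400,360),2.9,"pics/p4s.png")
E
```

```text
t: 22.15
tcp_pos: [0.4615, 0.2578, 0.1377]
tool_rot: [0.635, -0.314, 0.313, -0.633]
force: [-0.6, -0.3, -0.8]
finger_gap: 0.584
shift cm [ 0.17 11.67  0.22] turn -0.0 q6 -0.35 jaw yaw 0.653 tcp [0.4615 0.2578 0.1377]
```

View pics/p4.png

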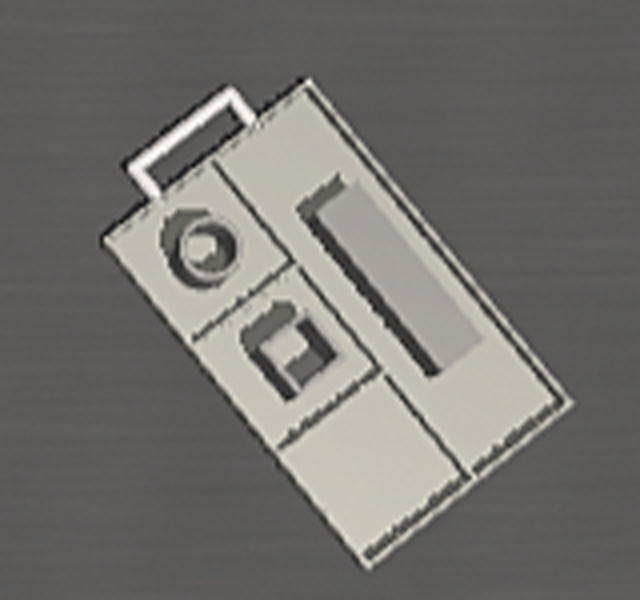

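View pics/p4s.png

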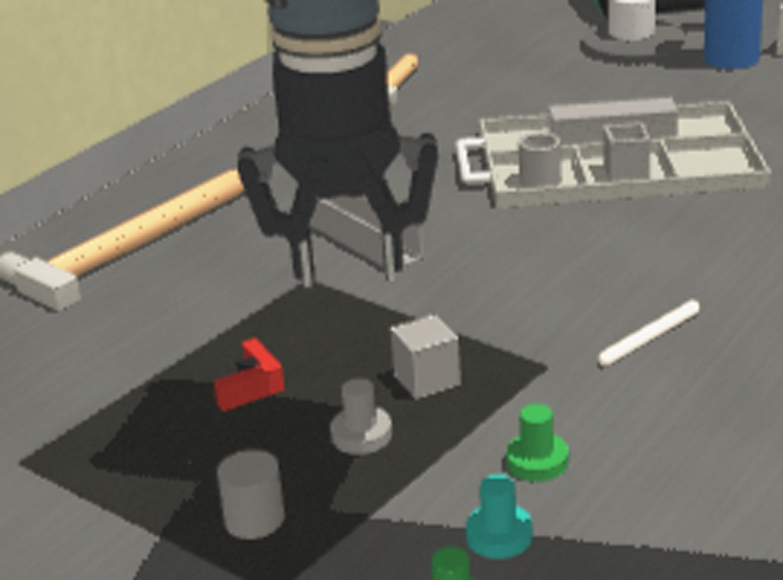

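The square tube stands in the middle bay, with its frame at (300,345). In the side view the grey pin at (358,415) still stands on the mat; the green and turquoise ones are off it. Next is the grey pin.

```bash
python3 -m jog '[[[0.1,3,0],0],[[0.1,6,0],0],[[0.1,8.5,0],0],[[0.1,10.3,0],0],[[0.1,11.2,0],0],[[0.1,11.6,0],0],[[0.1,11.6,0],0],[[0.1,11.6,0],0]]'; python3 -m jog '[[[0,0,0],0],[[0,0,0],0],[[0,0,0],0],[[0,0,0],0],[[0,0,0],0],[[0,0,0],0],[[0,0,0],0],[[0,0,0],0]]' 1.2 40; python3 -m jog '[[[0,-1,0],0],[[0,-3,0],0],[[0,-6,0],0],[[0,-9,0],0],[[0,-12,0],0],[[0,-12,0],0],[[0,-12,0],0]]';python3 -c "
from h import *
goal(.4191,-.2823,.14,.653)"
```

```text
t: 22.92
tcp_pos: [0.4637, 0.2577, 0.0235]
tool_rot: [-0.634, 0.313, -0.314, 0.634]
force: [0.4, 0.9, 0.4]
finger_gap: 0.586
t: 23.58
tcp_pos: [0.4639, 0.2582, 0.024]
tool_rot: [-0.633, 0.312, -0.314, 0.635]
force: [-0.4, -0.3, 6.2]
finger_gap: 0.264
t: 24.17
tcp_pos: [0.4636, 0.2583, 0.1446]
tool_rot: [-0.633, 0.312, -0.314, 0.635]
force: [0.3, 0.1, -3.8]
finger_gap: 0.262
shift cm [ 40.22   0.38 -36.39] turn 0.0 q6 -0.36 jaw yaw 0.653 tcp [0.4636 0.2583 0.1446]
```

```bash
python3 -m jog '[[[1,0,-0.9],0],[[3.2,0,-2.9],0],[[5.8,0,-5.3],0],[[8.6,0,-7.8],0],[[11.4,0,-10.3],0],[[14.2,0,-12.8],0],[[17,0,-15.4],0],[[19.8,0,-17.9],0],[[22.6,0,-20.4],0],[[25.4,0,-23],0],[[28.2,0,-25.5],0],[[31,0,-28],0],[[33.8,0.1,-30.6],0],[[36.6,0.2,-33.1],0],[[39,0.3,-35.3],0],[[40.2,0.3,-36.4],0],[[40.2,0.3,-36.4],0],[[40.2,0.3,-36.4],0],[[40.2,0.3,-36.4],0]]'; python3 -c "
from h import *
goal(.4191,-.2823,.024,.653)"
```

```text
t: 25.75
tcp_pos: [0.4163, -0.2807, 0.1383]
tool_rot: [-0.633, 0.315, -0.311, 0.635]
force: [-1.5, -0.3, -3.5]
finger_gap: 0.265
shift cm [ 0.36 11.43  0.13] turn -0.0 q6 -1.47 jaw yaw 0.653 tcp [ 0.4163 -0.2807  0.1383]
```

```bash
python3 -m jog '[[[0.1,2,0],0],[[0.1,4.5,0],0],[[0.1,7,0],0],[[0.1,9,0],0],[[0.1,10.3,0],0],[[0.1,11,0],0],[[0.1,11.4,0],0],[[0.1,11.5,0],0],[[0.1,11.6,0],0],[[0.1,11.6,0],0]]'; python3 -c "
from h import *
goal(.4191,-.2823,.024,.653)"
```

```text
t: 26.58
tcp_pos: [0.4191, -0.2834, 0.0244]
tool_rot: [0.634, -0.313, 0.314, -0.634]
force: [0.4, 0.2, -1.8]
finger_gap: 0.264
shift cm [-0.09  0.04  0.07] turn 0.0 q6 -1.47 jaw yaw 0.653 tcp [ 0.4191 -0.2834  0.0244]
```

```bash
python3 -m jog '[[[0,0.03,0],0],[[0,0.06,0],0],[[0,0.1,0],0],[[0,0.1,0],0]]'; python3 -m jog '[[[0,0,0],0],[[0,0,0],0],[[0,0,0],0],[[0,0,0],0]]' 3.8; python3 -m jog '[[[0,-1,0],0],[[0,-3,0],0],[[0,-6,0],0],[[0,-9,0],0],[[0,-12,0],0],[[0,-14,0],0],[[0,-14,0],0]]'; python3 -c "
from h import *
goal(.45,.15,.25,.653)"
```

```text
t: 26.92
tcp_pos: [0.4191, -0.2837, 0.0241]
tool_rot: [0.634, -0.313, 0.314, -0.634]
force: [-1.1, 1.1, 5.0]
finger_gap: 0.263
t: 27.25
tcp_pos: [0.4188, -0.2835, 0.0229]
tool_rot: [0.634, -0.313, 0.313, -0.634]
force: [-0.3, 0.1, -0.6]
finger_gap: 0.443
t: 27.83
tcp_pos: [0.4208, -0.2853, 0.1676]
tool_rot: [0.635, -0.31, 0.316, -0.633]
force: [1.0, -1.0, -0.3]
finger_gap: 0.446
shift cm [-32.71  -8.53  28.79] turn 0.0 q6 -1.47 jaw yaw 0.653 tcp [ 0.4208 -0.2853  0.1676]
```

```bash
python3 -m jog '[[[-1.5,-1,1.3],0],[[-4,-2,3.5],0],[[-7,-3,6.2],0],[[-10,-4,8.8],0],[[-13,-5,11.4],0],[[-16,-6,14.1],0],[[-19,-7,16.7],0],[[-22,-8,19.4],0],[[-25,-8.5,22],0],[[-28,-8.5,24.6],0],[[-31,-8.5,27.3],0],[[-32.5,-8.5,28.6],0],[[-32.7,-8.5,28.8],0],[[-32.7,-8.5,28.8],0],[[-32.7,-8.5,28.8],0],[[-32.7,-8.5,28.8],0]]'; python3 - <<'E'
from h import *
s=eyes.snapshot("top"); a=cv2.resize(s["frame"][140:290,345:505,::-1],None,fx=3.2,fy=3.2)
s=eyes.snapshot("side"); b=cv2.resize(s["frame"][180:240,280:405,::-1],None,fx=2.4*1.6,fy=2.4*1.6)
h=max(a.shape[0],b.shape[0]); o=np.zeros((600,800,3),np.uint8); a=cv2.resize(a,(370,347)); o[:347,:370]=a; o[350:350+b.shape[0],:b.shape[1]]=b
cv2.imwrite("pics/p5.png",o)
E
```

```text
t: 29.17
tcp_pos: [0.4485, 0.1501, 0.2476]
tool_rot: [0.634, -0.314, 0.313, -0.633]
force: [-0.2, 0.0, -0.2]
finger_gap: 0.447
```

View pics/p5.png

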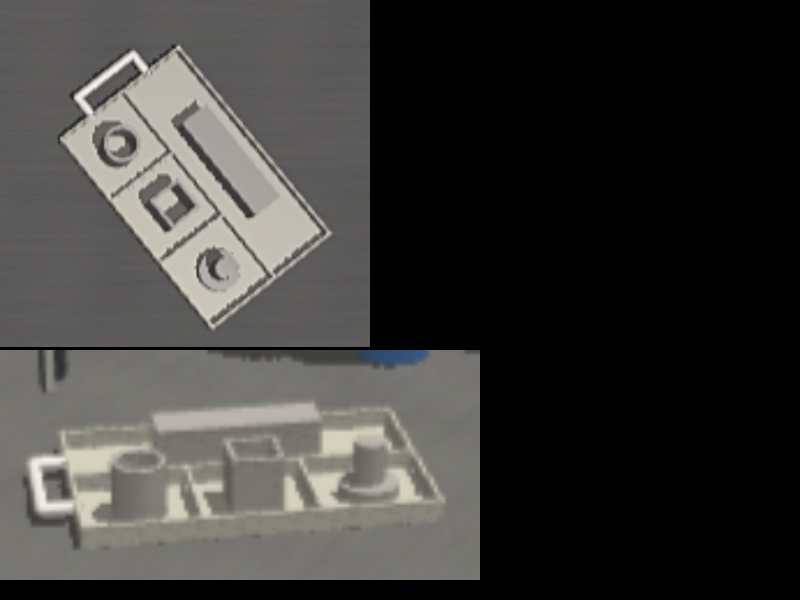

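All four parts are upright and flat in their bays: sleeve (120,143), square tube (168,205), pin (217,267) and long tube (230,160). The gripper is clear, so I'm handing in.

```bash
python3 -c "
from station import workorder; print(workorder.sign_off())"
```

```text
the job is handed in; nothing more can be done
None
```

The kit is made up and handed in. I placed the long tube in the long bay, then the sleeve in the bay by the handle, the hollow square tube in the middle bay and the grey hinge pin in the farthest bay.

**Last checks:** The final top and side pictures show all four parts in their bays, the small ones standing and the long tube flat. The arm was clear of the tray and the clock stood at about 29 s. The highest wrist-force reading was about 12 N, when I lowered the square tube onto its floor; readings come only at the end of each move.

**Look-alikes:** I did not touch them. The side picture taken before the last pick showed the channel, solid round and solid square in place, but I took no later close-up of them.

No check failed. The measured gripper position often differed by 2 to 4 mm from where I aimed it, and I corrected for that before each release.

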